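Turn the desk carousel until the red tin stands at the pointer

TASK

Turn the desk carousel gently, by pushing the brass knobs on its rim with a fingertip, until the red tin with the white band stands right in line with the brass pointer that sticks out of the carousel's foot, at the pointer's side of the turntable. Do not touch or lift anything that stands on the turntable, nor knock the mug or the stapler, and leave everything standing and at rest.

Things in the scene. Friction and masses are not known exactly. Their poses are not given: they have to be found in the camera images.
- carousel: Fixed foot, never moves: dark wooden disc 170 mm across, with a flat brass tongue (the pointer: 36 mm wide, 8 mm thick, white stripe and dot on it) lying on the desk and reaching out to 185 mm from the axis, 53 mm beyond the turntable's edge. Origin on the turning axis at desk height, z up; the pointer runs outwards along its own -x: a thing in line with it has y = 0 and x negative in this frame.
- turntable (a joint): Angle of the top (rad) on the foot, + anticlockwise from above; turns freely both ways, needs about 1 N at a knob, stays where left. Wooden disc 264 mm across, 18 to 34 mm above the desk; green inlay 208 mm across, its face at 36 mm. Six upright round brass knobs, 18 mm across, 34 to 65 mm above the desk, stand on the rim every 60 degrees, 122 mm from the axis.
- knob0 (a point): Centre of the top face of one of the six brass rim knobs (65 mm above the desk), number 0; in the foot's frame it stands at the angle joint value + 0 degrees about the axis, measured anticlockwise from the foot's +x axis.
- knob1 (a point): Centre of the top face of one of the six brass rim knobs (65 mm above the desk), number 1; in the foot's frame it stands at the angle joint value + 60 degrees about the axis, measured anticlockwise from the foot's +x axis.
- knob2 (a point): Centre of the top face of one of the six brass rim knobs (65 mm above the desk), number 2; in the foot's frame it stands at the angle joint value + 120 degrees about the axis, measured anticlockwise from the foot's +x axis.
- knob3 (a point): Centre of the top face of one of the six brass rim knobs (65 mm above the desk), number 3; in the foot's frame it stands at the angle joint value + 180 degrees about the axis, measured anticlockwise from the foot's +x axis.
- knob4 (a point): Centre of the top face of one of the six brass rim knobs (65 mm above the desk), number 4; in the foot's frame it stands at the angle joint value + 240 degrees about the axis, measured anticlockwise from the foot's +x axis.
- knob5 (a point): Centre of the top face of one of the six brass rim knobs (65 mm above the desk), number 5; in the foot's frame it stands at the angle joint value + 300 degrees about the axis, measured anticlockwise from the foot's +x axis.
- red_tin: The marked thing: a loose round red tin, red on top, with a white band round it, 40 mm across, 52 mm tall, about 90 g, standing on the green inlay 50 to 64 mm from the turning axis and riding round with it. Origin at the centre of its underside, z up.
- blue_pot: Loose blue ceramic pot, 40 mm across, 48 mm tall, riding on the turntable 50 to 64 mm from the axis. Origin at the centre of its underside, z up.
- brass_weight: Loose brass paperweight with a narrow neck, 40 mm across, 46 mm tall, riding on the turntable 50 to 64 mm from the axis. Origin at the centre of its underside, z up.
- mug: White mug, 80 mm across, 90 mm tall, with a handle on its own +y side, standing on the desk beside the carousel. Origin at the centre of its underside.
- stapler: Black and grey stapler, 130 x 36 x 50 mm, long along its x, on the desk beside the carousel. Origin at the centre of its underside.
Things that resemble listed ones, but are neither listed nor needed, are in the scene too. Several things have the shape of the blue_pot; the one meant has the colours described above.

How it is judged:
By the outcome, as a careful person would: the job done as asked, in the order asked, and still so for the second after the job is handed in, with the robot touching nothing.
It also fails if it takes over 64 s, if anything falls off the work surface, if the arm or the gripper's body presses on something with over 40 N, if the wrist force passes 120 N, or if a joint passes its speed limit or range.

ROBOT

A 6-joint arm with a two-finger parallel gripper is mounted at the origin on the work surface. World frame = base frame: x ahead of the robot, y to its left, z up, the work surface at z = 0. Lengths are in m, angles in rad, forces in N, time in s.
With the tool pointing down it reaches from about 0.35 to 0.975 m from the base axis. Payload 4.9 kg.
Tool frame: the origin (TCP) lies at the very end of the fingers, on their centre line; the grasp point (between the pads) lies ctrl.tcp_to_grasp behind it (ctrl.tcp_to_grasp is the distance from the TCP to the grasp point, in m); z points along the fingers, y is the line along which they close (so a half turn about z gives the same grasp; the last joint's range is limited). The gripper opens to 85 mm and grips with 20 to 120 N. Pads are 22 mm wide; open, the fingers measure 114 mm over their backs; the gripper's body (76 mm by 85 mm) begins 54 mm behind the grasp point. The pads swing forward as they close: fully open they stand 13 mm farther back than shut.
Start: joints at [-1.383, 0.053, 1.613, -0, 1.476, -0.119], TCP at [0.189, -0.596, 0.231] pointing down, gripper open.
Joint ranges: [-3.01, 3.01], [-1.01, 2.22], [0.06, 2.58], [-1.02, 4.17], [0.09, 2.62], [-3.14, 3.14]. Speed limits (rad/s): [2.57, 2.57, 3.14, 3.14, 3.14, 3.14].

INTERFACE

Orientations are given as a unit quaternion [w, x, y, z].
In Python, from bench import monitor, optics, order, ctrl gives the robot as it stands.
- The arm moves only by the tool servo_tool, never from a script. Its argument "steps" is a list of rows, each an object of numbers: "dx", "dy", "dz": the shift along the world's x, y, z in cm; "ax", "ay", "az": the turn, a rotation vector about the world's x, y, z in rad. In form: [{"dx": .., "dy": .., "dz": .., "ax": .., "ay": .., "az": ..}, ...]. A call has exactly 8 rows; each row shifts and turns the commanded pose from where the row before left it; what a row does not reach is not made up. A row lasts 1/12 s, in which the tool goes at most 41.7 mm and 7.16 degrees, less where a joint would pass 70% of its speed; a pose out of reach is approached as far as the arm can. A call is refused whole if a number of a shift passes 4.17 or a number of a turn 0.125, either way. A call with a gripper value outside its range is refused whole. "fingers" is the closure, from 0 (fully open) to 1 (shut), set as the call begins (left out, the last holds). The fingers move at their own pace and stop on an object; "newtons" is the grip in N (left out, the last holds). Time passes only in rows, so rows that do not move let the fingers close, or fill a call up. It gives the time, the measured TCP pose, the force, the opening and the grip force at its end, in the units of the state.
- monitor.get_obs(): the state, without advancing time (a new reading comes with each control period).
- optics.snapshot(name): name is "scene" or "top" or "wrist"; returns the picture (384x512x3 uint8, red, green, blue); there is no depth.
- optics.camera_params(name): a dict with "fx", "fy", "cx", "cy" (pixels), "k1" (the pictures are not rectified: a ray, as slopes to the right and down, at radius r is drawn at 1 + k1 r^2 times it, then the intrinsics apply), "xyz" and "orientation" of the camera in the world; the wrist camera has in their place "mount" (4x4, takes a point from camera to tool coordinates, whose origin is the TCP and whose axes are the flange's). Camera axes: x right, y down, z forward; pixel columns grow to the right and rows downward; lengths in m; the calibration is good to about 2 mm. A picture is of the moment at which its call begins: read the wrist's pose just before it. camera_params takes no time and is no camera call.
- order.job_done(): hands the job in; it is judged then, once.
The state is a dict: "clock": time; "joints": joint angles; "joint_vel": joint speeds; "effort": joint torques, N m; "tcp_pos": TCP position; "tcp_rot": TCP orientation; "wrist_force": force on the tool from outside, world axes, zero at the start; "ft_torque": the same for the moment, N m; "width": finger opening in m; "grip_force": force on a finger pad.
Only numpy, scipy, OpenCV 4.12 (cv2) and the standard library are available. Lean on these libraries where they do the work, as an engineer would, in place of code of your own. Each camera call takes 0.05 s, during which the arm holds its last target. There are 200 camera calls.

## Working session

There is one attempt and no reset: what is moved stays moved. The work goes in short steps, Python scripts to look and compute and a tool call to move; the robot and the scene stay as the last step left them, time stands still between calls to the robot, and variables do not carry over. Pictures are saved under pics/ and viewed, at most 10 in all, crops included, and the job is handed in when it is done.

Besides the shell and the picture viewer there is one more tool, called by a JSON object that holds its "method" and its "body", one argument or row to a line. servo_tool: Moves the arm, as the interface text tells. Its arguments: {"type":"object","properties":{"steps":{"type":"array","items":{"type":"object","properties":{"dx":{"type":"number"},"dy":{"type":"number"},"dz":{"type":"number"},"ax":{"type":"number"},"ay":{"type":"number"},"az":{"type":"number"}}}},"fingers":{"type":"number"},"newtons":{"type":"number"}},"required":["steps"]}

```bash
ls; mkdir -p pics; python3 - <<'E'
from bench import monitor, optics, ctrl
import cv2
for n in ("scene","top"):
    im=optics.snapshot(n); cv2.imwrite(f"pics/{n}0.png",im[:,:,::-1]); print(n,optics.camera_params(n))
o=monitor.get_obs(); print(o['clock'],o['tcp_pos'],o['tcp_rot'],ctrl.tcp_to_grasp)
E
```

```text
pics
scene {'fx': 366.6758027971985, 'fy': 366.6758027971985, 'cx': 263.58821661155775, 'cy': 192.01137801186556, 'k1': -0.10539037163271513, 'xyz': array([ 1.21385383, -0.41176556,  0.75576592]), 'orientation': array([-0.35672746,  0.7995494 ,  0.44604104, -0.18577853])}
top {'fx': 378.35378939657227, 'fy': 378.35378939657227, 'cx': 252.96386293955248, 'cy': 179.4728137986517, 'k1': -0.11820593204730945, 'xyz': array([0.37034413, 0.01031502, 1.14332423]), 'orientation': array([-0.07648567,  0.70442063, -0.70150379,  0.07638034])}
0.1 [ 0.18864926 -0.59526659  0.23017521] [-9.25874316e-04  9.88257167e-01  1.52796967e-01 -4.47347043e-05] 0.0187
```

View pics/top0.png

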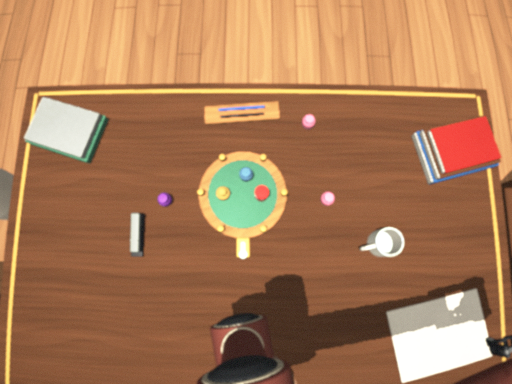

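View pics/scene0.png

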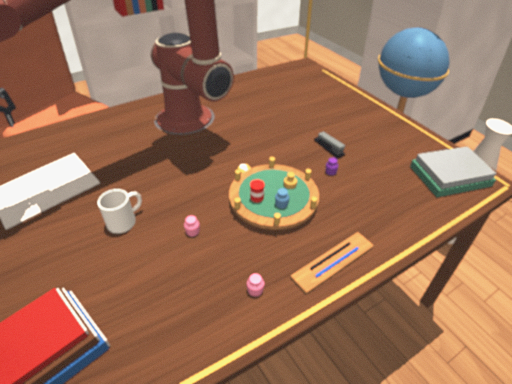

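The top view shows the carousel at about (243,194) with its pointer down toward the robot, ending at (243,258). The red tin is at (262,192), blue pot at (246,174) and brass weight at (222,193). Knobs are near (285,192), (263,157), (225,157), (201,192), (221,228) and (263,229). The mug is at (388,241) and the stapler at (137,234), both well clear.

```bash
cat > h.py <<'E'
import numpy as np, cv2
from scipy.spatial.transform import Rotation as R
from bench import monitor, optics
def cam(n):
    p=optics.camera_params(n); q=p['orientation']
    return np.array([[p['fx'],0,p['cx']],[0,p['fy'],p['cy']],[0,0,1]]),np.array([p['k1'],0,0,0]),R.from_quat(q,scalar_first=True).as_matrix(),p['xyz']
def back(n,uv,z):
    K,d,M,c=cam(n); s=cv2.undistortPoints(np.array(uv,float).reshape(-1,1,2),K,d)[:,0]
    r=np.c_[s,np.ones(len(s))]@M.T
    return c+r*((z-c[2])/r[:,2])[:,None]
def proj(n,P):
    K,d,M,c=cam(n); return cv2.projectPoints((np.atleast_2d(P)-c)@M,np.zeros(3),np.zeros(3),K,d)[0][:,0]
E
python3 - <<'E'
from h import *
im=optics.snapshot("top"); cr=im[140:270,180:310]
cv2.imwrite("pics/crop.png",cv2.resize(cr,None,fx=4.5,fy=4.5,interpolation=cv2.INTER_CUBIC)[:,:,::-1])
hsv=cv2.cvtColor(im,cv2.COLOR_RGB2HSV)
def blob(lo,hi,sub=(190,150,295,265)):
    m=cv2.inRange(hsv,lo,hi); k=np.zeros_like(m); k[sub[1]:sub[3],sub[0]:sub[2]]=m[sub[1]:sub[3],sub[0]:sub[2]]
    n,_,s,c=cv2.connectedComponentsWithStats(k)
    return [(c[i].round(1).tolist(),int(s[i,4])) for i in range(1,n) if s[i,4]>3]
print("green",blob((65,80,40),(90,255,255)))
print("red",blob((0,190,90),(6,255,255)),blob((174,150,90),(180,255,255)))
print("brass",blob((20,120,170),(32,255,255)))
print("knobs",back("top",[(285,192),(263,157),(225,157),(201,192),(221,228),(263,229)],.065).round(3))
print("ptr end",back("top",[(243,258)],.008),"tin",back("top",[(262,192)],.088))
E
```

```text
green [([241.8, 195.0], 2854)]
red [] []
brass [([221.6, 156.7], 19), ([240.8, 156.6], 11), ([262.3, 156.7], 22), ([258.0, 160.8], 12), ([216.2, 167.9], 11), ([271.1, 168.3], 34), ([199.9, 190.8], 19), ([206.0, 187.0], 4), ([223.1, 193.1], 108), ([283.3, 191.1], 22), ([205.3, 204.2], 26), ([208.6, 213.5], 38), ([273.0, 217.3], 105), ([217.0, 224.0], 65), ([247.2, 232.0], 200), ([236.1, 249.5], 14), ([248.9, 249.5], 14)]
knobs [[ 0.571 -0.082  0.065]
 [ 0.676 -0.018  0.065]
 [ 0.675  0.094  0.065]
 [ 0.57   0.162  0.065]
 [ 0.466  0.101  0.065]
 [ 0.464 -0.018  0.065]]
ptr end [[0.38262073 0.03945134 0.008     ]] tin [[ 0.56631042 -0.01481833  0.088     ]]
```

View pics/crop.png

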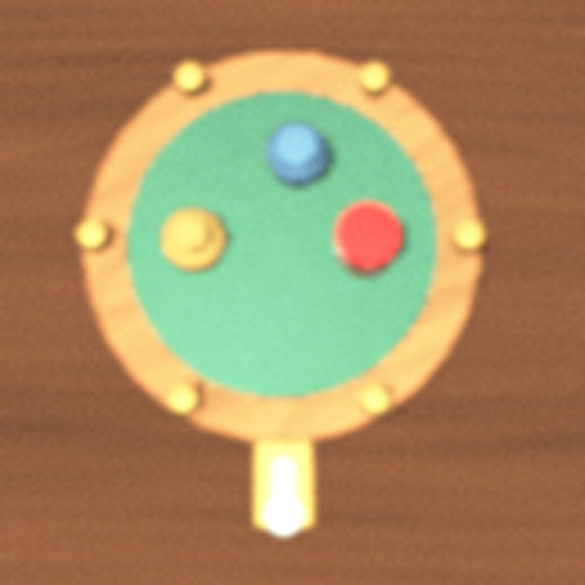

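```bash
cat >> h.py <<'E'
def cp(pts): return (np.array(pts,float)+.5)/4.5-.5+[180,140]
def fitknobs(uv):
    P=back("top",uv,.063)[:,:2]
    from scipy.optimize import least_squares
    c0=P.mean(0); a=np.arctan2(*(P-c0).T[::-1]); k=np.round((a-a[0])/(np.pi/3))
    f=lambda v:(P-v[:2]-.122*np.c_[np.cos(v[2]+k*np.pi/3),np.sin(v[2]+k*np.pi/3)]).ravel()
    s=least_squares(f,[*c0,a[0]]); return s.x,f(s.x).reshape(-1,2)
E
python3 - <<'E'
from h import *
v,r=fitknobs(cp([(469,234),(375,76),(190,76),(93,234),(183,399),(376,399)]))
print("axis",v[:2],"knob right ang",np.degrees(v[2]),"res mm",(r*1000).round(1).tolist())
t=back("top",cp([(284,530),(284,515),(284,445)]),.008)[:,:2]; print("ptr",t, np.degrees(np.arctan2(*(t-v[:2]).T[::-1])),np.linalg.norm(t-v[:2],axis=1))
for n,p in (("tin",(369,235)),):
    q=back("top",cp([p]),.087)[0,:2]-v[:2]; print(n,q,np.hypot(*q),np.degrees(np.arctan2(q[1],q[0])))
o=monitor.get_obs(); print(R.from_quat(o['tcp_rot'],scalar_first=True).as_matrix().round(2))
E
```

```text
axis [0.57168546 0.04257321] knob right ang -89.8471484861822 res mm [[0.3, 0.5], [0.4, -0.2], [0.3, -0.2], [-0.1, -0.4], [-0.6, 0.3], [-0.3, 0.0]]
ptr [[0.38440179 0.04028709]
 [0.39415513 0.04037124]
 [0.44000384 0.04077457]] [-179.30064107 -179.28937779 -179.21744662] [0.18729762 0.17754398 0.1316939 ]
tin [-0.00471266 -0.05631162] 0.05650847197595928 -94.78387431392349
[[ 0.95  0.3  -0.  ]
 [ 0.3  -0.95  0.  ]
 [ 0.   -0.   -1.  ]]
```

{"method": "servo_tool", "body": {
  "steps": [
    {"dx":1,"dy":1.2},
    {"dx":1.8,"dy":2.3},
    {"dx":1.8,"dy":2.3},
    {"dx":1.8,"dy":2.3},
    {"dx":1.8,"dy":2.3},
    {"dx":1.8,"dy":2.3},
    {"dx":1.8,"dy":2.3},
    {"dx":1.8,"dy":2.3}
  ],
  "fingers": 1
}}

```text
validation failed for argument at $.st...
```

{"method": "servo_tool", "body": {
  "steps": [
    {"dx":1.8,"dy":2.3},
    {"dx":1.8,"dy":2.3},
    {"dx":1.8,"dy":2.3},
    {"dx":1.8,"dy":2.3},
    {"dx":1.8,"dy":2.3},
    {"dx":1.8,"dy":2.3},
    {"dx":1.8,"dy":2.3},
    {"dx":1.8,"dy":2.3}
  ]
}}

```text
validation failed for argument at $.st...
```

{"method": "servo_tool", "body": {
  "steps": [
    {"dx":1.8,"dy":2.3},
    {"dx":1.8,"dy":2.3},
    {"dx":1.8,"dy":2.3},
    {"dx":1.8,"dy":2.3},
    {"dx":1.8,"dy":2.3},
    {"dx":1,"dy":1.2},
    {},
    {}
  ]
}}

```text
validation failed for argument at $.st...
```

{"method": "servo_tool", "body": {
  "steps": [
    {"dx":1,"dy":1.2,"dz":0,"ax":0,"ay":0,"az":0},
    {"dx":1.8,"dy":2.3,"dz":0,"ax":0,"ay":0,"az":0},
    {"dx":1.8,"dy":2.3,"dz":0,"ax":0,"ay":0,"az":0},
    {"dx":1.8,"dy":2.3,"dz":0,"ax":0,"ay":0,"az":0},
    {"dx":1.8,"dy":2.3,"dz":0,"ax":0,"ay":0,"az":0},
    {"dx":1.8,"dy":2.3,"dz":0,"ax":0,"ay":0,"az":0},
    {"dx":1.8,"dy":2.3,"dz":0,"ax":0,"ay":0,"az":0},
    {"dx":1.8,"dy":2.3,"dz":0,"ax":0,"ay":0,"az":0}
  ],
  "fingers": 1
}}

```text
clock: 0.82
tcp_pos: [0.3257, -0.4207, 0.2311]
tcp_rot: [-0.0, 0.988, 0.153, 0.0]
wrist_force: [0.4, -0.6, 0.7]
width: 0.0003
grip_force: 0.0
```

{"method": "servo_tool", "body": {
  "steps": [
    {"dx":1.8,"dy":2.2,"dz":0,"ax":0,"ay":0,"az":0},
    {"dx":1.8,"dy":2.2,"dz":0,"ax":0,"ay":0,"az":0},
    {"dx":1.8,"dy":2.2,"dz":0,"ax":0,"ay":0,"az":0},
    {"dx":1.8,"dy":2.2,"dz":0,"ax":0,"ay":0,"az":0},
    {"dx":1.8,"dy":2.2,"dz":0,"ax":0,"ay":0,"az":0},
    {"dx":1.8,"dy":2.2,"dz":0,"ax":0,"ay":0,"az":0},
    {"dx":1.8,"dy":2.2,"dz":0,"ax":0,"ay":0,"az":0},
    {"dx":1.8,"dy":2.2,"dz":0,"ax":0,"ay":0,"az":0}
  ]
}}

```text
clock: 1.48
tcp_pos: [0.4693, -0.2446, 0.2312]
tcp_rot: [-0.0, 0.988, 0.153, 0.0]
wrist_force: [-0.2, -0.3, 0.4]
width: -0.0003
grip_force: 0.0
```

{"method": "servo_tool", "body": {
  "steps": [
    {"dx":1.8,"dy":2.2,"dz":0,"ax":0,"ay":0,"az":0},
    {"dx":1.8,"dy":2.2,"dz":0,"ax":0,"ay":0,"az":0},
    {"dx":1.8,"dy":2.2,"dz":0,"ax":0,"ay":0,"az":0},
    {"dx":1.8,"dy":2.2,"dz":0,"ax":0,"ay":0,"az":0},
    {"dx":1.8,"dy":2.2,"dz":0,"ax":0,"ay":0,"az":0},
    {"dx":1.8,"dy":2.2,"dz":0,"ax":0,"ay":0,"az":0},
    {"dx":1.8,"dy":2.2,"dz":0,"ax":0,"ay":0,"az":0},
    {"dx":1.4,"dy":1.9,"dz":0,"ax":0,"ay":0,"az":0}
  ]
}}

```text
clock: 2.15
tcp_pos: [0.6093, -0.0713, 0.231]
tcp_rot: [-0.0, 0.988, 0.153, -0.0]
wrist_force: [-0.5, 0.2, -0.2]
width: -0.0002
grip_force: 0.0
```

{"method": "servo_tool", "body": {
  "steps": [
    {"dx":0,"dy":-0.4,"dz":-1.5,"ax":0,"ay":0,"az":0},
    {"dx":0,"dy":0,"dz":-2,"ax":0,"ay":0,"az":0},
    {"dx":0,"dy":0,"dz":-2,"ax":0,"ay":0,"az":0},
    {"dx":0,"dy":0,"dz":-2,"ax":0,"ay":0,"az":0},
    {"dx":0,"dy":0,"dz":-2,"ax":0,"ay":0,"az":0},
    {"dx":0,"dy":0,"dz":-1.5,"ax":0,"ay":0,"az":0},
    {"dx":0,"dy":0,"dz":-1,"ax":0,"ay":0,"az":0},
    {"dx":0,"dy":0,"dz":0,"ax":0,"ay":0,"az":0}
  ]
}}

```text
clock: 2.82
tcp_pos: [0.6062, -0.0772, 0.1077]
tcp_rot: [-0.001, 0.988, 0.153, -0.003]
wrist_force: [-0.8, -0.0, -0.5]
width: 0.0001
grip_force: 0.0
```

```bash
python3 - <<'E'
from h import *
im=optics.snapshot("scene"); cr=im[100:250,190:350]
cv2.imwrite("pics/s1.png",cv2.resize(cr,None,fx=4,fy=4,interpolation=cv2.INTER_CUBIC)[:,:,::-1])
# planned arc rows: contact start, per-step 3 deg
c=np.array([.5717,.0426]); r=.122
th=np.radians([-73,-75,-77,-79,-81,-83,-85.5,-88]+list(np.arange(-91,-161,-3)))
P=np.array([c+r*np.array([np.cos(t),np.sin(t)]) for t in th]); D=np.diff(P,axis=0)*100
for t,d,a in zip(np.degrees(th[1:]),D,np.diff(th)): print(round(t,1),d.round(2),a.round(3))
E
```

```text
-75.0 [-0.41 -0.12] -0.035
-77.0 [-0.41 -0.1 ] -0.035
-79.0 [-0.42 -0.09] -0.035
-81.0 [-0.42 -0.07] -0.035
-83.0 [-0.42 -0.06] -0.035
-85.5 [-0.53 -0.05] -0.044
-88.0 [-0.53 -0.03] -0.044
-91.0 [-0.64 -0.01] -0.052
-94.0 [-0.64  0.03] -0.052
-97.0 [-0.64  0.06] -0.052
-100.0 [-0.63  0.09] -0.052
-103.0 [-0.63  0.13] -0.052
-106.0 [-0.62  0.16] -0.052
-109.0 [-0.61  0.19] -0.052
-112.0 [-0.6   0.22] -0.052
-115.0 [-0.59  0.25] -0.052
-118.0 [-0.57  0.28] -0.052
-121.0 [-0.56  0.31] -0.052
-124.0 [-0.54  0.34] -0.052
-127.0 [-0.52  0.37] -0.052
-130.0 [-0.5  0.4] -0.052
-133.0 [-0.48  0.42] -0.052
-136.0 [-0.46  0.45] -0.052
-139.0 [-0.43  0.47] -0.052
-142.0 [-0.41  0.49] -0.052
-145.0 [-0.38  0.51] -0.052
-148.0 [-0.35  0.53] -0.052
-151.0 [-0.32  0.55] -0.052
-154.0 [-0.29  0.57] -0.052
-157.0 [-0.26  0.58] -0.052
-160.0 [-0.23  0.59] -0.052
```

View pics/s1.png

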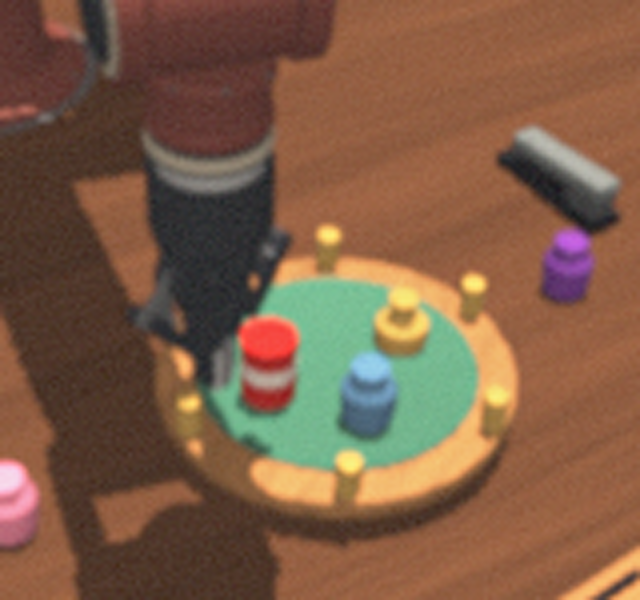

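The crop shows the closed finger above the rim at (215,370), with linkage knuckles flaring to both sides along the tool's y axis. One of them points toward the tin at (268,360). I'll turn the tool 90° so the knuckles lie along the rim before going down.

{"method": "servo_tool", "body": {
  "steps": [
    {"dx":0,"dy":0,"dz":0,"ax":0,"ay":0,"az":0.12},
    {"dx":0,"dy":0,"dz":0,"ax":0,"ay":0,"az":0.12},
    {"dx":0,"dy":0,"dz":0,"ax":0,"ay":0,"az":0.12},
    {"dx":0,"dy":0,"dz":0,"ax":0,"ay":0,"az":0.12},
    {"dx":0,"dy":0,"dz":0,"ax":0,"ay":0,"az":0.12},
    {"dx":0,"dy":0,"dz":0,"ax":0,"ay":0,"az":0.12},
    {"dx":0,"dy":0,"dz":0,"ax":0,"ay":0,"az":0.12},
    {"dx":0,"dy":0,"dz":0,"ax":0,"ay":0,"az":0.12}
  ]
}}

```text
clock: 3.53
tcp_pos: [0.6097, -0.0781, 0.1133]
tcp_rot: [0.001, 0.804, 0.594, 0.001]
wrist_force: [0.8, -0.3, -0.4]
width: -0.0001
grip_force: 0.0
```

{"method": "servo_tool", "body": {
  "steps": [
    {"dx":0,"dy":0,"dz":0,"ax":0,"ay":0,"az":0.12},
    {"dx":0,"dy":0,"dz":0,"ax":0,"ay":0,"az":0.12},
    {"dx":0,"dy":0,"dz":0,"ax":0,"ay":0,"az":0.12},
    {"dx":0,"dy":0,"dz":0,"ax":0,"ay":0,"az":0.12},
    {"dx":0,"dy":0,"dz":0,"ax":0,"ay":0,"az":0.12},
    {"dx":0,"dy":0,"dz":0,"ax":0,"ay":0,"az":0},
    {"dx":0,"dy":0,"dz":0,"ax":0,"ay":0,"az":0},
    {"dx":0,"dy":0,"dz":0,"ax":0,"ay":0,"az":0}
  ]
}}

```text
clock: 4.2
tcp_pos: [0.6092, -0.078, 0.1123]
tcp_rot: [0.001, 0.596, 0.803, 0.0]
wrist_force: [0.6, 0.8, -0.2]
width: -0.0002
grip_force: 0.0
```

```bash
python3 - <<'E'
from h import *
o=monitor.get_obs(); print(o['clock'],o['tcp_pos'],R.from_quat(o['tcp_rot'],scalar_first=True).as_matrix().round(3).tolist())
im=optics.snapshot("scene"); cr=im[100:250,190:350]
cv2.imwrite("pics/s2.png",cv2.resize(cr,None,fx=4,fy=4,interpolation=cv2.INTER_CUBIC)[:,:,::-1])
p=o['tcp_pos']
print(((proj("scene",[p])-[190,100]+.5)*4).round())
E
```

```text
4.2 [ 0.60922721 -0.07795141  0.11230218] [[-0.289, 0.957, 0.001], [0.957, 0.289, -0.0], [-0.001, 0.001, -1.0]]
[[213. 380.]]
```

View pics/s2.png

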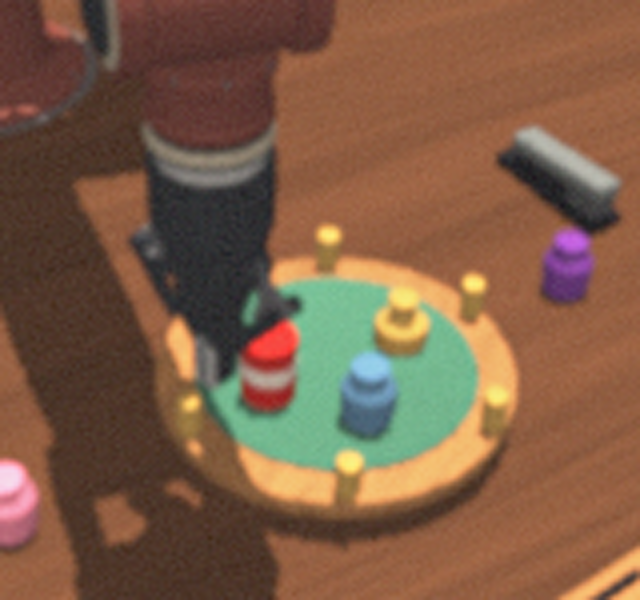

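The finger tip is at about (210,380), as projected; one knuckle shows at (285,300). I'll project the knobs here to check where it really is.

```bash
python3 - <<'E'
from h import *
c=np.array([.5717,.0426])
f=lambda P:((proj("scene",P)-[190,100]+.5)*4).round().astype(int).tolist()
for a in (-90,-30,30,90,150,210): print(a,f([[*(c+.122*np.array([np.cos(np.radians(a)),np.sin(np.radians(a))])),.065]]))
p=np.array([.6092,-.078,.1123])
y=np.array([.957,.289,0])
print("tip at .048",f([[p[0],p[1],.048]]))
for h in (.03,.05,.07,.09):
  for s in (.03,.045,.057): print(h,s,f([p+[0,0,h]+y*s,p+[0,0,h]-y*s]))
print("tin",f([[.567,-.0137,.088]]))
E
```

```text
-90 [[185, 400]]
-30 [[346, 462]]
30 [[493, 396]]
90 [[471, 284]]
150 [[326, 235]]
210 [[188, 286]]
tip at .048 [[215, 450]]
0.03 0.03 [[247, 367], [178, 324]]
0.03 0.045 [[265, 378], [161, 314]]
0.03 0.057 [[280, 387], [148, 306]]
0.05 0.03 [[247, 343], [177, 300]]
0.05 0.045 [[266, 354], [160, 290]]
0.05 0.057 [[280, 363], [147, 282]]
0.07 0.03 [[247, 318], [176, 276]]
0.07 0.045 [[266, 329], [159, 265]]
0.07 0.057 [[281, 338], [145, 257]]
0.09 0.03 [[247, 292], [175, 250]]
0.09 0.045 [[266, 303], [157, 240]]
0.09 0.057 [[281, 312], [144, 232]]
tin [[264, 338]]
```

The projections put the knuckles about 95 mm above the tip, so they clear the tin in either orientation. Going down.

{"method": "servo_tool", "body": {
  "steps": [
    {"dx":0,"dy":0,"dz":-0.8,"ax":0,"ay":0,"az":0},
    {"dx":0,"dy":0,"dz":-1.2,"ax":0,"ay":0,"az":0},
    {"dx":0,"dy":0,"dz":-1.2,"ax":0,"ay":0,"az":0},
    {"dx":0,"dy":0,"dz":-1.2,"ax":0,"ay":0,"az":0},
    {"dx":0,"dy":0,"dz":-1.0,"ax":0,"ay":0,"az":0},
    {"dx":0,"dy":0,"dz":-0.6,"ax":0,"ay":0,"az":0},
    {"dx":0,"dy":0,"dz":0,"ax":0,"ay":0,"az":0},
    {"dx":0,"dy":0,"dz":0,"ax":0,"ay":0,"az":0}
  ]
}}

```text
clock: 4.92
tcp_pos: [0.6084, -0.0777, 0.0506]
tcp_rot: [-0.001, 0.595, 0.804, -0.0]
wrist_force: [0.4, -0.1, 1.3]
width: -0.0001
grip_force: 0.0
```

{"method": "servo_tool", "body": {
  "steps": [
    {"dx":-0.3,"dy":-0.08,"dz":0,"ax":0,"ay":0,"az":-0.03},
    {"dx":-0.4,"dy":-0.08,"dz":0,"ax":0,"ay":0,"az":-0.035},
    {"dx":-0.4,"dy":-0.08,"dz":0,"ax":0,"ay":0,"az":-0.035},
    {"dx":-0.4,"dy":-0.06,"dz":0,"ax":0,"ay":0,"az":-0.035},
    {"dx":-0.4,"dy":-0.04,"dz":0,"ax":0,"ay":0,"az":-0.035},
    {"dx":-0.4,"dy":-0.02,"dz":0,"ax":0,"ay":0,"az":-0.035},
    {"dx":-0.4,"dy":0,"dz":0,"ax":0,"ay":0,"az":-0.035},
    {"dx":-0.4,"dy":0,"dz":0,"ax":0,"ay":0,"az":-0.035}
  ]
}}

```text
clock: 5.58
tcp_pos: [0.579, -0.0819, 0.0528]
tcp_rot: [0.002, 0.7, 0.714, 0.001]
wrist_force: [0.4, -1.1, 0.3]
width: 0.0001
grip_force: 0.5
```

{"method": "servo_tool", "body": {
  "steps": [
    {"dx":-0.5,"dy":0.01,"dz":0,"ax":0,"ay":0,"az":-0.04},
    {"dx":-0.5,"dy":0.03,"dz":0,"ax":0,"ay":0,"az":-0.04},
    {"dx":-0.5,"dy":0.05,"dz":0,"ax":0,"ay":0,"az":-0.04},
    {"dx":-0.5,"dy":0.07,"dz":0,"ax":0,"ay":0,"az":-0.04},
    {"dx":-0.5,"dy":0.09,"dz":0,"ax":0,"ay":0,"az":-0.04},
    {"dx":-0.5,"dy":0.11,"dz":0,"ax":0,"ay":0,"az":-0.04},
    {"dx":-0.49,"dy":0.13,"dz":0,"ax":0,"ay":0,"az":-0.04},
    {"dx":-0.49,"dy":0.15,"dz":0,"ax":0,"ay":0,"az":-0.04}
  ]
}}

```text
clock: 6.25
tcp_pos: [0.5391, -0.0756, 0.0529]
tcp_rot: [0.002, 0.805, 0.593, 0.001]
wrist_force: [0.6, -0.8, -0.2]
width: -0.0001
grip_force: 0.5
```

```bash
python3 - <<'E'
from h import *
o=monitor.get_obs(); p=o['tcp_pos'][:2]-[.5717,.0426]
print(o['clock'],o['tcp_pos'],np.hypot(*p),np.degrees(np.arctan2(p[1],p[0])),R.from_quat(o['tcp_rot'],scalar_first=True).as_matrix()[:2,1])
im=optics.snapshot("top"); cr=im[140:270,180:310]
cv2.imwrite("pics/t2.png",cv2.resize(cr,None,fx=4.5,fy=4.5,interpolation=cv2.INTER_CUBIC)[:,:,::-1])
E
```

```text
6.25 [ 0.53912314 -0.07564006  0.0528892 ] 0.1226456865830786 -105.40365611912677 [ 0.95503126 -0.29648132]
```

View pics/t2.png

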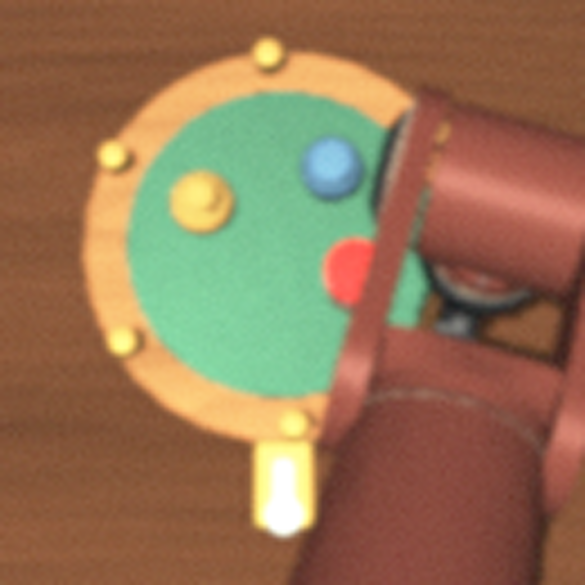

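The turntable has turned smoothly by about 27°, with the tin riding along at (352,272). The visible knobs are at (267,52), (114,156), (122,341) and (293,423).

```bash
python3 - <<'E'
from h import *
P=back("top",cp([(267,52),(114,156),(122,341),(293,423)]),.063)[:,:2]-[.5717,.0426]
a=np.degrees(np.arctan2(P[:,1],P[:,0])); print(a, np.mod(a+89.85,60)-60)
c=np.array([.5717,.0426]); r=.1228
th=np.radians([-105.4,-107.5]+list(np.arange(-110.5,-155,-3)))
X=c+r*np.c_[np.cos(th),np.sin(th)]
for t,d in zip(np.degrees(th[1:]),np.diff(X,axis=0)*100): print(round(t,1),d.round(2))
E
```

```text
[   4.87166059   64.85040286  124.71334813 -175.81948   ] [-25.27833941 -25.29959714 -25.43665187 -25.96948   ]
-107.5 [-0.43  0.13]
-110.5 [-0.61  0.21]
-113.5 [-0.6   0.24]
-116.5 [-0.58  0.27]
-119.5 [-0.57  0.3 ]
-122.5 [-0.55  0.33]
-125.5 [-0.53  0.36]
-128.5 [-0.51  0.39]
-131.5 [-0.49  0.41]
-134.5 [-0.47  0.44]
-137.5 [-0.45  0.46]
-140.5 [-0.42  0.49]
-143.5 [-0.4   0.51]
-146.5 [-0.37  0.53]
-149.5 [-0.34  0.55]
-152.5 [-0.31  0.56]
```

{"method": "servo_tool", "body": {
  "steps": [
    {"dx":-0.43,"dy":0.13,"dz":0,"ax":0,"ay":0,"az":-0.037},
    {"dx":-0.61,"dy":0.21,"dz":0,"ax":0,"ay":0,"az":-0.052},
    {"dx":-0.6,"dy":0.24,"dz":0,"ax":0,"ay":0,"az":-0.052},
    {"dx":-0.58,"dy":0.27,"dz":0,"ax":0,"ay":0,"az":-0.052},
    {"dx":-0.57,"dy":0.3,"dz":0,"ax":0,"ay":0,"az":-0.052},
    {"dx":-0.55,"dy":0.33,"dz":0,"ax":0,"ay":0,"az":-0.052},
    {"dx":-0.53,"dy":0.36,"dz":0,"ax":0,"ay":0,"az":-0.052},
    {"dx":-0.51,"dy":0.39,"dz":0,"ax":0,"ay":0,"az":-0.052}
  ]
}}

```text
clock: 6.97
tcp_pos: [0.4951, -0.0531, 0.0525]
tcp_rot: [0.001, 0.907, 0.421, 0.001]
wrist_force: [-0.4, -2.1, 0.2]
width: -0.0002
grip_force: 0.5
```

{"method": "servo_tool", "body": {
  "steps": [
    {"dx":-0.49,"dy":0.41,"dz":0,"ax":0,"ay":0,"az":-0.052},
    {"dx":-0.47,"dy":0.44,"dz":0,"ax":0,"ay":0,"az":-0.052},
    {"dx":-0.45,"dy":0.46,"dz":0,"ax":0,"ay":0,"az":-0.052},
    {"dx":-0.42,"dy":0.49,"dz":0,"ax":0,"ay":0,"az":-0.052},
    {"dx":-0.4,"dy":0.51,"dz":0,"ax":0,"ay":0,"az":-0.052},
    {"dx":-0.37,"dy":0.53,"dz":0,"ax":0,"ay":0,"az":-0.052},
    {"dx":-0.28,"dy":0.42,"dz":0,"ax":0,"ay":0,"az":-0.04},
    {"dx":-0.18,"dy":0.3,"dz":0,"ax":0,"ay":0,"az":-0.03}
  ]
}}

```text
clock: 7.63
tcp_pos: [0.4643, -0.0172, 0.0524]
tcp_rot: [0.001, 0.97, 0.242, 0.001]
wrist_force: [-0.0, -0.4, 1.2]
width: -0.0001
grip_force: 0.5
```

```bash
python3 - <<'E'
from h import *
o=monitor.get_obs(); p=o['tcp_pos'][:2]-[.5717,.0426]
print(o['clock'],o['tcp_pos'],np.hypot(*p),np.degrees(np.arctan2(p[1],p[0])),R.from_quat(o['tcp_rot'],scalar_first=True).as_matrix()[:2,1])
im=optics.snapshot("top"); cr=im[140:270,180:310]
cv2.imwrite("pics/t3.png",cv2.resize(cr,None,fx=4.5,fy=4.5,interpolation=cv2.INTER_CUBIC)[:,:,::-1])
E
```

```text
7.6333 [ 0.46433017 -0.01715211  0.05242819] 0.12287634435105757 -150.90373697392732 [ 0.46891497 -0.88324148]
```

View pics/t3.png

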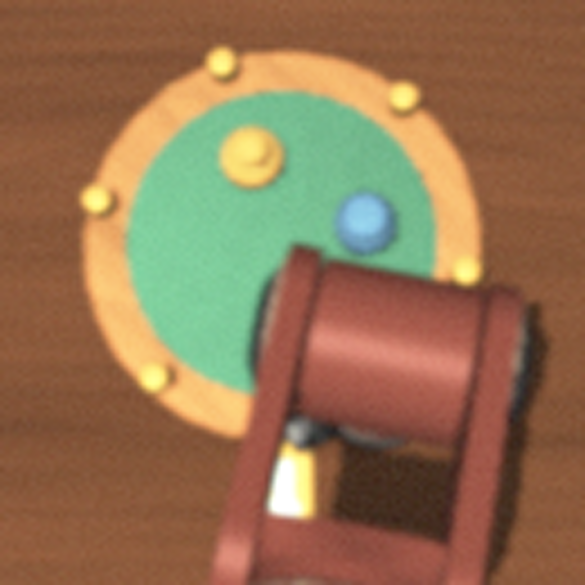

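The arm covers the tin. The visible knobs are at (222,62), (404,97), (466,270), (155,377) and (97,199).

```bash
python3 - <<'E'
from h import *
v,r=fitknobs(cp([(466,270),(404,97),(222,62),(97,199),(155,377)]))
print(v[:2],(np.degrees(v[2])+89.85)%60-60-0, (r*1000).round(1).tolist())
c=np.array([.5717,.0426]); r=.1228
th=np.radians([-150.9,-152.4,-154.4,-156.4,-158.4,-160,-161.5,-163,-164])
X=c+r*np.c_[np.cos(th),np.sin(th)]
for t,d in zip(np.degrees(th[1:]),np.diff(X,axis=0)*100): print(round(t,1),d.round(2))
E
```

```text
[0.57158228 0.0424969 ] -10.933615156019073 [[0.0, 0.7], [-0.3, -0.2], [0.4, 0.0], [-0.0, -0.0], [-0.1, -0.5]]
-152.4 [-0.15  0.28]
-154.4 [-0.19  0.38]
-156.4 [-0.18  0.39]
-158.4 [-0.16  0.4 ]
-160.0 [-0.12  0.32]
-161.5 [-0.11  0.3 ]
-163.0 [-0.1   0.31]
-164.0 [-0.06  0.21]
```

{"method": "servo_tool", "body": {
  "steps": [
    {"dx":-0.15,"dy":0.28,"dz":0,"ax":0,"ay":0,"az":-0.026},
    {"dx":-0.19,"dy":0.38,"dz":0,"ax":0,"ay":0,"az":-0.035},
    {"dx":-0.18,"dy":0.39,"dz":0,"ax":0,"ay":0,"az":-0.035},
    {"dx":-0.16,"dy":0.4,"dz":0,"ax":0,"ay":0,"az":-0.035},
    {"dx":-0.12,"dy":0.32,"dz":0,"ax":0,"ay":0,"az":-0.028},
    {"dx":-0.11,"dy":0.3,"dz":0,"ax":0,"ay":0,"az":-0.026},
    {"dx":-0.08,"dy":0.2,"dz":0,"ax":0,"ay":0,"az":-0.018},
    {"dx":0,"dy":0,"dz":0,"ax":0,"ay":0,"az":0}
  ]
}}

```text
clock: 8.35
tcp_pos: [0.4541, 0.0057, 0.0519]
tcp_rot: [0.0, 0.99, 0.143, 0.001]
wrist_force: [0.3, -1.2, 0.4]
width: 0.0001
grip_force: 0.0
```

{"method": "servo_tool", "body": {
  "steps": [
    {"dx":0.1,"dy":-0.4,"dz":0,"ax":0,"ay":0,"az":0},
    {"dx":0.2,"dy":-0.6,"dz":0,"ax":0,"ay":0,"az":0},
    {"dx":0,"dy":-0.5,"dz":0,"ax":0,"ay":0,"az":0},
    {"dx":0,"dy":0,"dz":1,"ax":0,"ay":0,"az":0},
    {"dx":0,"dy":0,"dz":2,"ax":0,"ay":0,"az":0},
    {"dx":0,"dy":0,"dz":2.5,"ax":0,"ay":0,"az":0},
    {"dx":0,"dy":0,"dz":2.5,"ax":0,"ay":0,"az":0},
    {"dx":0,"dy":0,"dz":2,"ax":0,"ay":0,"az":0}
  ]
}}

```text
clock: 9.02
tcp_pos: [0.4572, -0.0097, 0.154]
tcp_rot: [0.0, 0.99, 0.142, 0.001]
wrist_force: [1.1, 0.5, 0.1]
width: 0.0001
grip_force: 0.0
```

{"method": "servo_tool", "body": {
  "steps": [
    {"dx":0,"dy":-2,"dz":2,"ax":0,"ay":0,"az":0},
    {"dx":0,"dy":-3,"dz":1,"ax":0,"ay":0,"az":0},
    {"dx":0,"dy":-3,"dz":0,"ax":0,"ay":0,"az":0},
    {"dx":0,"dy":-3,"dz":0,"ax":0,"ay":0,"az":0},
    {"dx":0,"dy":-3,"dz":0,"ax":0,"ay":0,"az":0},
    {"dx":0,"dy":-3,"dz":0,"ax":0,"ay":0,"az":0},
    {"dx":0,"dy":-2,"dz":0,"ax":0,"ay":0,"az":0},
    {"dx":0,"dy":-1,"dz":0,"ax":0,"ay":0,"az":0}
  ]
}}

```text
clock: 9.68
tcp_pos: [0.4564, -0.212, 0.1822]
tcp_rot: [0.0, 0.99, 0.141, 0.0]
wrist_force: [0.3, 1.3, -0.8]
width: -0.0002
grip_force: 0.0
```

```bash
python3 - <<'E'
from h import *
o=monitor.get_obs(); print(o['clock'],o['tcp_pos'])
im=optics.snapshot("top"); cr=im[140:270,180:310]
cv2.imwrite("pics/t4.png",cv2.resize(cr,None,fx=4.5,fy=4.5,interpolation=cv2.INTER_CUBIC)[:,:,::-1])
E
```

```text
9.6833 [ 0.4564255  -0.21197847  0.18219168]
```

View pics/t4.png

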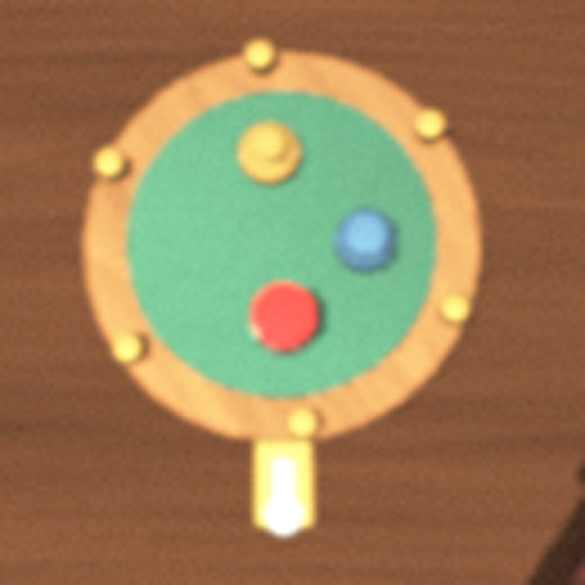

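The tin is now at (286,316), almost in line with the pointer stripe at (284,440–530). I'll measure what remains precisely.

```bash
cat > m.py <<'E'
from h import *
ims=[optics.snapshot("top").astype(float) for _ in range(4)]; im=np.mean(ims,0)
r,g,b=im[...,0],im[...,1],im[...,2]
def cen(w,x0,x1,y0,y1):
    w=np.clip(w[y0:y1,x0:x1],0,None); yy,xx=np.mgrid[y0:y1,x0:x1]; return [(w*xx).sum()/w.sum(),(w*yy).sum()/w.sum()]
tin=cen((r-g>110)*(r-b>90)*1.*(r-np.maximum(g,b)),230,258,198,222)
ptr=[cen(1.*(g-0.6*r-20>0)*(g-70),233,254,y,y+4) for y in (240,244,248,252)]
c=np.array([.5717,.0426])
q=back("top",[tin],.086)[0,:2]-c; t=back("top",ptr,.008)[:,:2]-c
a=lambda p:np.degrees(np.arctan2(p[...,1],p[...,0]))%360
pl=np.polyfit(t[:,0],t[:,1],1)
print("tin px",tin,"ptr px",np.round(ptr,2).tolist()); print("tin",q,np.hypot(*q),a(q),"ptr",t.round(4).tolist(),a(t),"line slope deg",np.degrees(np.arctan(pl[0])))
E
python3 m.py
```

```text
tin px [np.float64(242.9997536035481), np.float64(209.69696596369013)] ptr px [[242.49, 241.51], [242.52, 245.5], [242.52, 249.5], [242.54, 253.5]]
tin [-0.05589153 -0.00395908] 0.05603157826999634 184.05177904070263 ptr [[-0.1406, -0.0012], [-0.1524, -0.0014], [-0.1642, -0.0015], [-0.1759, -0.0017]] [180.48914383 180.52610362 180.5321839  180.54830681] line slope deg 0.7666419341256709
```

```bash
python3 - <<'E'
from h import *
v,r=fitknobs(cp([(455,307),(430,124),(260,54),(110,162),(128,347),(303,422)]))
print(v, (np.degrees(v[2])+89.85)%60-60-60, (r*1000).round(1).tolist())
E
```

```text
[ 0.57188878  0.04257773 -1.96895877] -82.96302781083773 [[0.2, 0.6], [-0.1, 0.3], [-0.2, -0.2], [-0.1, -0.4], [-0.1, -0.4], [0.3, 0.1]]
```

{"method": "servo_tool", "body": {
  "steps": [
    {"dx":0,"dy":2,"dz":0,"ax":0,"ay":0,"az":-0.05},
    {"dx":0,"dy":3,"dz":0,"ax":0,"ay":0,"az":0},
    {"dx":0,"dy":3,"dz":0,"ax":0,"ay":0,"az":0},
    {"dx":0,"dy":3,"dz":0,"ax":0,"ay":0,"az":0},
    {"dx":0,"dy":3,"dz":-1,"ax":0,"ay":0,"az":0},
    {"dx":0,"dy":3,"dz":-1,"ax":0,"ay":0,"az":0},
    {"dx":0,"dy":2,"dz":-2,"ax":0,"ay":0,"az":0},
    {"dx":0,"dy":1,"dz":-2,"ax":0,"ay":0,"az":0}
  ]
}}

```text
clock: 10.6
tcp_pos: [0.4567, -0.0059, 0.1216]
tcp_rot: [-0.0, 0.993, 0.12, 0.001]
wrist_force: [1.6, -0.4, -0.3]
width: -0.0
grip_force: 0.0
```

{"method": "servo_tool", "body": {
  "steps": [
    {"dx":0,"dy":0,"dz":-1.5,"ax":0,"ay":0,"az":0},
    {"dx":0,"dy":0,"dz":-1.5,"ax":0,"ay":0,"az":0},
    {"dx":0,"dy":0,"dz":-1.5,"ax":0,"ay":0,"az":0},
    {"dx":0,"dy":0,"dz":-1.5,"ax":0,"ay":0,"az":0},
    {"dx":0,"dy":0,"dz":-1,"ax":0,"ay":0,"az":0},
    {"dx":0,"dy":0,"dz":0,"ax":0,"ay":0,"az":0},
    {"dx":0,"dy":0,"dz":0,"ax":0,"ay":0,"az":0},
    {"dx":0,"dy":0,"dz":0,"ax":0,"ay":0,"az":0}
  ]
}}

```text
clock: 11.27
tcp_pos: [0.4573, -0.0092, 0.0522]
tcp_rot: [0.0, 0.993, 0.118, 0.001]
wrist_force: [0.7, -0.4, -0.4]
width: -0.0004
grip_force: 0.0
```

{"method": "servo_tool", "body": {
  "steps": [
    {"dx":-0.1,"dy":0.4,"dz":0,"ax":0,"ay":0,"az":0},
    {"dx":-0.1,"dy":0.4,"dz":0,"ax":0,"ay":0,"az":0},
    {"dx":-0.1,"dy":0.4,"dz":0,"ax":0,"ay":0,"az":0},
    {"dx":-0.06,"dy":0.3,"dz":0,"ax":0,"ay":0,"az":0},
    {"dx":-0.06,"dy":0.3,"dz":0,"ax":0,"ay":0,"az":0},
    {"dx":-0.04,"dy":0.2,"dz":0,"ax":0,"ay":0,"az":0},
    {"dx":-0.04,"dy":0.15,"dz":0,"ax":0,"ay":0,"az":0},
    {"dx":0,"dy":0.1,"dz":0,"ax":0,"ay":0,"az":0}
  ]
}}

```text
clock: 11.93
tcp_pos: [0.4519, 0.0132, 0.0516]
tcp_rot: [0.0, 0.993, 0.118, 0.0]
wrist_force: [0.7, -0.6, 0.5]
width: -0.0003
grip_force: 0.5
```

{"method": "servo_tool", "body": {
  "steps": [
    {"dx":0,"dy":0,"dz":0,"ax":0,"ay":0,"az":0},
    {"dx":0.1,"dy":-0.4,"dz":0,"ax":0,"ay":0,"az":0},
    {"dx":0.2,"dy":-0.7,"dz":0,"ax":0,"ay":0,"az":0},
    {"dx":0,"dy":-0.5,"dz":1,"ax":0,"ay":0,"az":0},
    {"dx":0,"dy":0,"dz":2,"ax":0,"ay":0,"az":0},
    {"dx":0,"dy":0,"dz":2.5,"ax":0,"ay":0,"az":0},
    {"dx":0,"dy":0,"dz":2.5,"ax":0,"ay":0,"az":0},
    {"dx":0,"dy":0,"dz":2,"ax":0,"ay":0,"az":0}
  ]
}}

```text
clock: 12.6
tcp_pos: [0.4552, -0.0036, 0.154]
tcp_rot: [0.0, 0.993, 0.117, 0.001]
wrist_force: [0.5, -0.4, 0.6]
width: 0.0001
grip_force: 0.0
```

{"method": "servo_tool", "body": {
  "steps": [
    {"dx":0,"dy":-2,"dz":2,"ax":0,"ay":0,"az":0},
    {"dx":0,"dy":-3,"dz":1,"ax":0,"ay":0,"az":0},
    {"dx":0,"dy":-3,"dz":0,"ax":0,"ay":0,"az":0},
    {"dx":0,"dy":-3,"dz":0,"ax":0,"ay":0,"az":0},
    {"dx":0,"dy":-3,"dz":0,"ax":0,"ay":0,"az":0},
    {"dx":0,"dy":-3,"dz":0,"ax":0,"ay":0,"az":0},
    {"dx":0,"dy":-2,"dz":0,"ax":0,"ay":0,"az":0},
    {"dx":0,"dy":-1,"dz":0,"ax":0,"ay":0,"az":0}
  ]
}}

```text
clock: 13.27
tcp_pos: [0.4543, -0.2058, 0.1821]
tcp_rot: [0.0, 0.993, 0.116, 0.0]
wrist_force: [0.5, 0.0, 0.6]
width: -0.0001
grip_force: 0.0
```

```bash
python3 m.py; python3 - <<'E'
from h import *
im=optics.snapshot("top"); cr=im[140:270,180:310]
cv2.imwrite("pics/t5.png",cv2.resize(cr,None,fx=4.5,fy=4.5,interpolation=cv2.INTER_CUBIC)[:,:,::-1])
E
```

```text
tin px [np.float64(241.68660284469865), np.float64(209.79647196236178)] ptr px [[242.49, 241.51], [242.51, 245.5], [242.52, 249.5], [242.54, 253.5]]
tin [-0.05619107 -0.00026569] 0.05619169872474839 180.27090638604128 ptr [[-0.1406, -0.0012], [-0.1524, -0.0014], [-0.1642, -0.0015], [-0.1759, -0.0017]] [180.48999979 180.52192064 180.53269707 180.54839999] line slope deg 0.7701343755494507
```

View pics/t5.png

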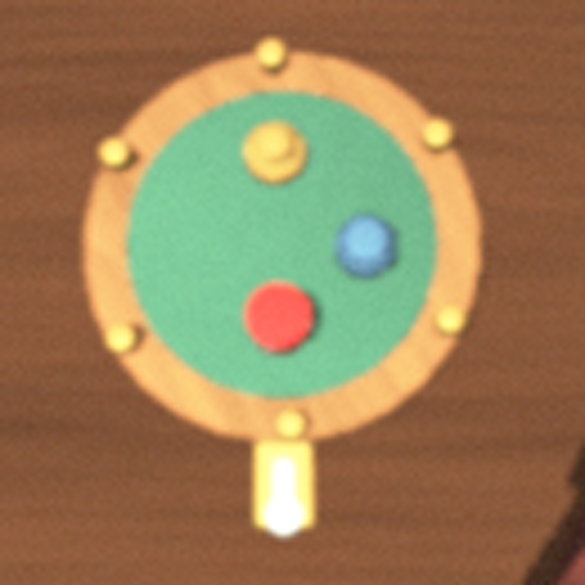

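The tin is at (281,316). The 0.8 px offset from the pointer at 242.5 is parallax from its height. In the foot's frame it is within about 0.3 mm (0.3°) of the pointer line. Everything is standing, and the arm is clear and still. Handing in.

```bash
python3 -c "
from bench import order; print(order.job_done())"
```

```text
the job is handed in; nothing more can be done
None
```

I turned the carousel by its knobs until the red tin stood in line with the brass pointer, measured to within about 0.3 mm from the overhead camera, and handed the job in with everything standing and the arm clear, about 14 s into the 64 s allowed.

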